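# Hang the transfer roller in its ring

### The job

Take the hand roller out of the wooden tool block and hang it in the steel ring holder: let it down handle-first through the ring until its steel frame rests on the rim, upright, and let go. Leave the brush and the scraper standing in the block.

Things in the scene. Friction and masses are not known exactly. Their poses are not given: they have to be found in the camera images.
- roller_center (a point): Hand roller standing handle-down in a tool block; point: centre of its level black rubber roller, 40 mm diameter, 76 mm long along own y; own z up, away from handle. Grip across the diameter (own x). Underside of its flat steel frame bar (92 x 24 mm, long way along y; 92 mm over the side plates) is 31 mm below; straight handle, 24 mm diameter, ends 136 mm below. 0.22 kg, roller does not turn.
- ring (a point): Fixed steel ring holder; point: centre of the ring's bore at its top face, 140 mm above the table. Bore 50 mm, outside 66 mm, 14 mm thick, open below. Own z up; own x points to its post (18 mm diameter, 85 mm from the ring's axis, no higher than the ring). When the hand roller hangs home, the centre of its rubber roller is 31 mm above this point, at any yaw.
- brush_head (a point): Bystander: hand brush in the same block; point: middle of the bristles (head 78 mm along own y, 26 mm wide; top 15 mm above the point). The wooden block is 70 x 310 mm, 75 mm high, with three square sockets 31 mm wide, 60 mm deep, 100 mm apart in a row, one tool in each, in any order. A tool must be lifted 65 mm to clear the block.
- scraper_head (a point): Bystander: flat-bladed scraper in the same block; point in its thin steel blade (74 mm along own y, 4 mm thick; top 15 mm above the point, 168 mm above the table like the brush's). Its handle and the brush's are like the roller's.

How it is judged:
At the end, for the whole second after the job is handed in: The roller hangs in the ring, handle down: its centre within 18 mm of the ring's axis and 31 mm (+-7 mm) above the ring's top face, upright within 10 degrees, released and at rest; the brush and the scraper stand in the block within 30 mm of where they were (horizontal distance between roller_center and ring below 0.018 m and z of roller_center in the frame of ring between 0.024 and 0.038 m and angle between roller_center's own z axis and vertical below 0.18 rad and linear speed of roller below 0.03 m/s and distance of each of brush_head, scraper_head from where it was at the start of the episode below 0.03 m); the robot touches nothing.
It also fails if it takes over 48 s, if anything falls off the work surface, if the arm or the gripper's body presses on something with over 40 N, if the wrist force passes 120 N, or if a joint passes its speed limit or range.

### The arm

A 6-joint arm with a two-finger parallel gripper is mounted at the origin on the work surface. World frame = base frame: x ahead of the robot, y to its left, z up, the work surface at z = 0. Lengths are in m, angles in rad, forces in N, time in s.
With the tool pointing down it reaches from about 0.425 to 0.95 m from the base axis. Payload 3.5 kg.
Tool frame: the origin (TCP) lies midway between the tips of the shut fingers; the grasp point (between the pads) lies 19 mm behind it; z points along the fingers, y is the direction in which the jaws open and shut (so a half turn about z gives the same grasp; the last joint's range is limited). The gripper opens to 85 mm and grips with 20 to 120 N. Pads are 22 mm wide; open, the fingers measure 114 mm over their backs; the gripper's body (76 mm by 85 mm) begins 54 mm behind the grasp point. The pads swing forward as they close: fully open they stand 13 mm farther back than shut.
Start: joints at [1.112, 0.286, 1.577, -0, 1.279, -0.15], TCP at [0.205, 0.643, 0.231] pointing down, gripper open.
Joint ranges: [-2.77, 2.77], [-0.9, 2.22], [0.21, 2.48], [-1.53, 4.67], [0.24, 2.81], [-2.84, 2.84]. Speed limits (rad/s): [2.79, 2.79, 3.14, 3.14, 3.14, 3.14].

### API

Orientations are given as a unit quaternion [x, y, z, w].
In Python, from plant import * gives the robot as it stands.
- The arm moves only by the shell command python3 -m jog 'ROWS' [FORCE]. ROWS is a JSON object of lists of equal length, an entry for each row: "travel": the shift along the world's x, y, z in mm, a list of three; "dr": the turn, a rotation vector about the world's x, y, z in degrees, a list of three; "jaw": the closure in counts, from 0 (fully open) to 255 (shut). In form: {"travel": [[x, y, z], ...], "dr": [[wx, wy, wz], ...], "jaw": [jaw, ...]}. A call has 1 to 5 rows; each row shifts and turns the commanded pose from where the row before left it; what a row does not reach is not made up. A row lasts 1/12 s, in which the tool goes at most 41.7 mm and 7.16 degrees, less where a joint would pass 70% of its speed; a pose out of reach is approached as far as the arm can. A call is refused whole if a number of a shift passes 41.7 or a number of a turn 7.16, either way. A call with a gripper value outside its range is refused whole. The fingers move at their own pace and stop on an object; FORCE is the grip in N (left out, the last holds). Time passes only in rows, so rows that do not move let the fingers close. It gives the time, the measured TCP pose, the force and the opening at its end, in the units of the state.
- get_state(): the state, without advancing time (a new reading comes with each control period).
- read_camera(name): name is "scene" or "side" or "wrist"; returns the picture (400x640x3 uint8, red, green, blue); there is no depth.
- camera_info(name): a dict with "K" (3x3 intrinsics, pixels), "R" (3x3) and "t" (3): a world point X has camera coordinates R X + t; the wrist camera has in their place "mount" (4x4, takes a point from camera to tool coordinates, whose origin is the TCP and whose axes are the flange's). Camera axes: x right, y down, z forward; pixel columns grow to the right and rows downward; lengths in m; the calibration is good to about 2 mm. A picture is of the moment at which its call begins: read the wrist's pose just before it. camera_info takes no time and is no camera call.
- sign_off(): hands the job in, once; it reports no verdict.
The state is a dict: "time": time; "qpos": joint angles; "dq": joint speeds; "joint_efforts": joint torques, N m; "eef_pos": TCP position; "tcp_rot": TCP orientation; "contact_force": force on the tool from outside, world axes, zero at the start; "wrist_torque": the same for the moment, N m; "opening": opening from 0.0 (shut) to 1.0 (fully open).
Only numpy, scipy, OpenCV 4.12 (cv2) and the standard library are available. Lean on these libraries where they do the work, as an engineer would, in place of code of your own. Each camera call takes 0.05 s, during which the arm holds its last target. There are 200 camera calls.

## Working session

There is one attempt and no reset: what is moved stays moved. The work goes in short steps, Python scripts to look and compute and a shell command to move; the robot and the scene stay as the last step left them, time stands still between calls to the robot, and variables do not carry over. Pictures are saved under pics/ and viewed, about 8 in all and at most 12, crops included, and the job is handed in when it is done.

```bash
mkdir -p pics && python3 - <<'E'
from plant import *
import cv2, numpy as np
s=get_state();print({k:np.round(v,3).tolist() for k,v in s.items()})
for n in("scene","side","wrist"):
    i=camera_info(n);print(n,{k:np.round(v,3).tolist() for k,v in i.items()})
    cv2.imwrite(f"pics/{n}0.png",read_camera(n)[:,:,::-1])
E
```

```text
{'time': 0.0, 'qpos': [1.112, 0.287, 1.578, 0.0, 1.279, -0.15], 'dq': [-0.001, -0.0, -0.002, -0.001, -0.001, 0.001], 'joint_efforts': [0.001, -40.598, -29.263, 0.0, 0.006, 0.0], 'eef_pos': [0.205, 0.642, 0.23], 'tcp_rot': [0.154, 0.988, -0.001, -0.0], 'contact_force': [-0.355, 0.904, 0.116], 'wrist_torque': [0.017, -0.006, -0.061], 'opening': 0.997}
scene {'K': [[513.122, 0.0, 319.679], [0.0, 513.122, 194.771], [0.0, 0.0, 1.0]], 'R': [[0.441, 0.897, -0.021], [0.505, -0.267, -0.821], [-0.742, 0.351, -0.571]], 't': [-0.236, -0.138, 1.622]}
side {'K': [[509.506, 0.0, 315.571], [0.0, 509.506, 206.215], [0.0, 0.0, 1.0]], 'R': [[0.999, -0.037, 0.006], [-0.021, -0.681, -0.732], [0.031, 0.731, -0.682]], 't': [-0.538, 0.134, 1.228]}
wrist {'K': [[317.393, 0.0, 321.836], [0.0, 317.393, 202.07], [0.0, 0.0, 1.0]], 'mount': [[-0.0, -0.945, -0.326, 0.083], [1.0, 0.0, -0.0, 0.0], [0.0, -0.326, 0.945, -0.143], [0.0, 0.0, 0.0, 1.0]]}
```

View pics/scene0.png

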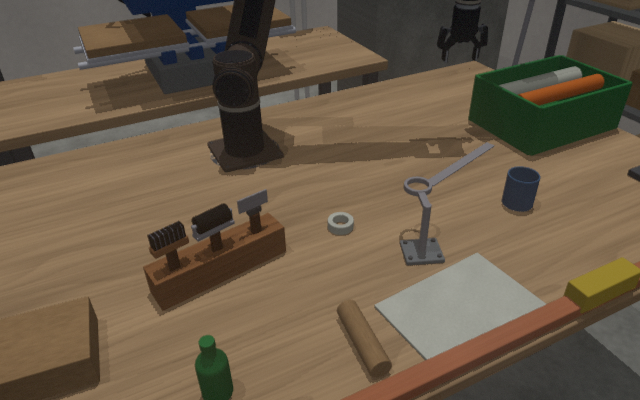

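View pics/side0.png

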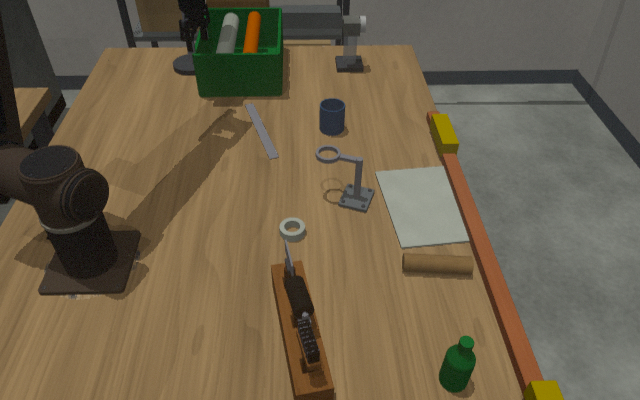

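The scene picture shows the brush at (167,236), the roller in the middle socket at (211,219), the scraper at (253,203) and the ring at (418,186). In the side picture the roller is at about (298,295) and the ring at (328,154). I'll enlarge these regions and fit them.

```bash
python3 - <<'E'
import cv2, numpy as np
a=cv2.imread("pics/scene0.png");b=cv2.imread("pics/side0.png")
f=lambda im,x,y,w,h,k:cv2.resize(im[y:y+h,x:x+w],(w*k,h*k),interpolation=cv2.INTER_CUBIC)
t=np.hstack([f(a,140,180,80,50,5)[:, :400],f(b,260,235,80,50,5)])
t1=np.hstack([f(a,180,195,65,50,6),f(b,265,260,65,50,6)])
t2=np.hstack([f(a,393,170,65,46,6),f(b,308,138,65,46,6)])
cv2.imwrite("pics/crop.png",np.vstack([t1,t2]))
E
```

```text
(no output)
```

View pics/crop.png

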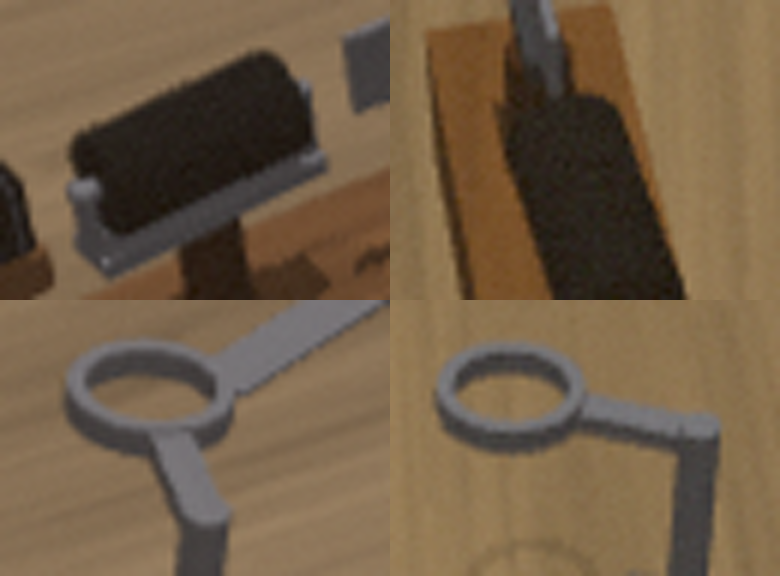

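The crop shows the ring's top face centred at about scene (417.9,184.8) and side (328.2,152.7). The black roller stands out clearly in scene. I'll mask it, triangulate, and cross-check the heights.

```bash
cat > h.py <<'E'
import numpy as np, cv2
from plant import camera_info
def ray(n,p):
    i=camera_info(n);R=np.array(i["R"]);t=np.array(i["t"])
    d=R.T@np.linalg.solve(np.array(i["K"]),[p[0],p[1],1.]);return -R.T@t,d/np.linalg.norm(d)
def plane(n,p,z):
    o,d=ray(n,p);return o+d*(z-o[2])/d[2]
def tri(ps):
    A=0;b=0;rs=[ray(n,p) for n,p in ps.items()]
    for o,d in rs: P=np.eye(3)-np.outer(d,d);A=A+P;b=b+P@o
    X=np.linalg.solve(A,b);return X,[np.linalg.norm(np.cross(X-o,d)) for o,d in rs]
E
python3 - <<'E'
from h import *
np.set_printoptions(precision=4,suppress=True)
r={"scene":(417.9,184.8),"side":(328.2,152.7)}
print("ring",tri(r),[plane(n,p,.14) for n,p in r.items()])
c={}
for n,(x0,y0,x1,y1) in {"scene":(190,198,236,238),"side":(278,272,318,325)}.items():
    im=cv2.imread(f"pics/{n}0.png");m=np.zeros(im.shape[:2],np.uint8)
    m[y0:y1,x0:x1]=(im[y0:y1,x0:x1].max(2)<62)*255
    m=cv2.morphologyEx(m,cv2.MORPH_OPEN,np.ones((3,3)))
    k,l,s,cc=cv2.connectedComponentsWithStats(m);j=1+s[1:,4].argmax()
    pts=np.argwhere(l==j)[:,::-1].astype(np.float32);rc=cv2.minAreaRect(pts)
    v=im.copy();v[l==j]=(0,255,0);cv2.imwrite(f"pics/m_{n}.png",cv2.resize(v[y0-10:y1+30,x0-20:x1+20],None,fx=4,fy=4,interpolation=0))
    c[n]=rc[0];print(n,s[j],rc,cc[j])
    bx=cv2.boxPoints(rc);e=sorted([(np.linalg.norm(bx[i]-bx[i-1]),(bx[i]-bx[i-1])) for i in range(4)],key=lambda a:a[0])[-1][1]
    a,b=[plane(n,np.array(rc[0])+s_*e/2,.151) for s_ in(-1,1)];print("axis yaw",np.degrees(np.arctan2((b-a)[1],(b-a)[0]))%180,np.linalg.norm(b-a),plane(n,rc[0],.151))
print("roller",tri(c))
for nm,p in {"brush":(167,236),"scraper":(253,203)}.items(): print(nm,plane("scene",p,.153))
a=cv2.imread("pics/m_scene.png");b=cv2.imread("pics/m_side.png");H=max(a.shape[0],b.shape[0])
P=lambda q:cv2.copyMakeBorder(q,0,H-q.shape[0],0,0,cv2.BORDER_CONSTANT)
cv2.imwrite("pics/m.png",np.hstack([P(a),P(b)]))
E
```

```text
ring (array([0.5786, 0.2373, 0.1376]), [np.float64(0.0009356944162530586), np.float64(0.0009356944162531317)]) [array([0.5804, 0.2363, 0.14  ]), array([0.5784, 0.2326, 0.14  ])]
scene [192 204  40  31 691] ((212.0565643310547, 218.49281311035156), (18.391071319580078, 39.77519607543945), 64.35899353027344) [212.0376 218.631 ]
axis yaw 105.10790031707884 0.08802456028462545 [ 0.4965 -0.231   0.151 ]
side [284 272  30  53 894] ((298.59619140625, 296.3955078125), (53.83563232421875, 22.978626251220703), 76.32869720458984) [297.5101 296.3076]
axis yaw 100.3951855016173 0.12597704352689568 [ 0.4961 -0.2323  0.151 ]
roller (array([ 0.496 , -0.2313,  0.1503]), [np.float64(0.0004420317290005218), np.float64(0.0004420317290006108)])
brush [ 0.5133 -0.3296  0.153 ]
scraper [ 0.4867 -0.1353  0.153 ]
```

View pics/m.png

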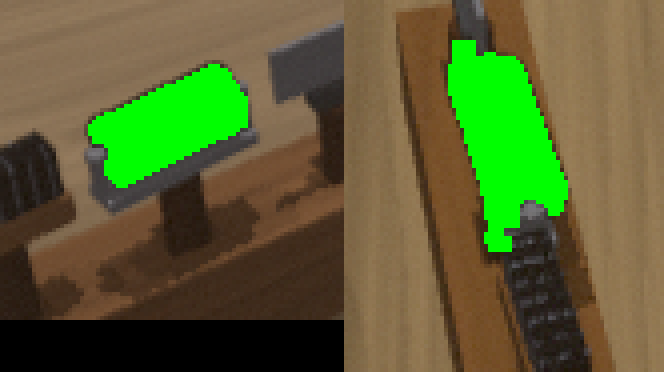

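The masks give the roller at (0.496,-0.231,0.150), which agrees with the expected 0.151. The ring comes out at (0.579,0.236), height 0.138 against 0.140. The side mask takes in some shadow at its ends, so I'll get the yaw from the wrist camera above the roller.

```bash
python3 -m jog '{"travel":[[18,-29,5],[18,-29,5],[18,-29,5],[18,-29,5],[18,-29,5]],"dr":[[0,0,-4.1],[0,0,-4.1],[0,0,-4.1],[0,0,-4.1],[0,0,-4.1]],"jaw":[0,0,0,0,0]}'
python3 -m jog '{"travel":[[18,-29,5],[18,-29,5],[18,-29,5],[18,-29,5],[18,-29,5]],"dr":[[0,0,-4.1],[0,0,-4.1],[0,0,-4.1],[0,0,-4.1],[0,0,-4.1]],"jaw":[0,0,0,0,0]}'
python3 -m jog '{"travel":[[18,-29,5],[18,-29,5],[18,-29,5],[18,-29,5],[18,-29,5]],"dr":[[0,0,-4.1],[0,0,-4.1],[0,0,-4.1],[0,0,-4.1],[0,0,-4.1]],"jaw":[0,0,0,0,0]}'
python3 -m jog '{"travel":[[2,-36,-2],[2,-36,-2],[2,-36,-2],[2,-36,-2]],"dr":[[0,0,0],[0,0,0],[0,0,0],[0,0,0]],"jaw":[0,0,0,0]}'
python3 -m jog '{"travel":[[2,-36,-2],[2,-36,-2],[2,-36,-2],[2,-36,-2]],"dr":[[0,0,0],[0,0,0],[0,0,0],[0,0,0]],"jaw":[0,0,0,0]}'
python3 -m jog '{"travel":[[2,-36,-2],[2,-36,-2],[2,-36,-2],[2,-36,-2],[0,0,0]],"dr":[[0,0,0],[0,0,0],[0,0,0],[0,0,0],[0,0,0]],"jaw":[0,0,0,0,0]}'
cat >> h.py <<'E'
from scipy.spatial.transform import Rotation as Ro
def wplane(s,p,z):
    i=camera_info("wrist");M=np.array(i["mount"]);R=Ro.from_quat(s["tcp_rot"]).as_matrix()
    d=R@M[:3,:3]@np.linalg.solve(np.array(i["K"]),[p[0],p[1],1.]);o=R@M[:3,3]+s["eef_pos"]
    return o+d*(z-o[2])/d[2]
E
python3 - <<'E'
from h import *
from plant import *
import pickle
s=get_state();im=read_camera("wrist")[:,:,::-1];cv2.imwrite("pics/w1.png",im);pickle.dump(s,open("s1.pkl","wb"))
print({k:np.round(s[k],3).tolist() for k in("time","qpos","eef_pos","tcp_rot","contact_force","opening")})
E
```

```text
time: 0.57
eef_pos: [0.2954, 0.4965, 0.256]
tcp_rot: [0.329, 0.944, -0.0, -0.0]
contact_force: [0.8, 1.2, 0.3]
opening: 1.003
time: 0.98
eef_pos: [0.3854, 0.3515, 0.2813]
tcp_rot: [0.492, 0.871, -0.0, -0.0]
contact_force: [0.2, -0.4, 0.2]
opening: 0.999
time: 1.4
eef_pos: [0.4755, 0.2065, 0.3064]
tcp_rot: [0.639, 0.769, -0.0, -0.0]
contact_force: [0.3, 0.3, 1.1]
opening: 1.0
time: 1.73
eef_pos: [0.4827, 0.0624, 0.298]
tcp_rot: [0.637, 0.771, -0.0, -0.0]
contact_force: [1.0, -0.3, -0.9]
opening: 1.002
time: 2.07
eef_pos: [0.4906, -0.0816, 0.2901]
tcp_rot: [0.637, 0.771, 0.0, -0.0]
contact_force: [0.1, -0.8, -0.1]
opening: 1.006
time: 2.48
eef_pos: [0.4984, -0.2291, 0.2812]
tcp_rot: [0.639, 0.769, -0.001, -0.0]
contact_force: [-0.2, 0.4, -0.1]
opening: 1.001
{'time': 2.483, 'qpos': [-0.615, -0.029, 1.833, -0.002, 1.337, -0.797], 'eef_pos': [0.498, -0.229, 0.281], 'tcp_rot': [0.639, 0.769, -0.001, -0.0], 'contact_force': [-0.191, 0.419, -0.124], 'opening': 1.001}
```

View pics/w1.png

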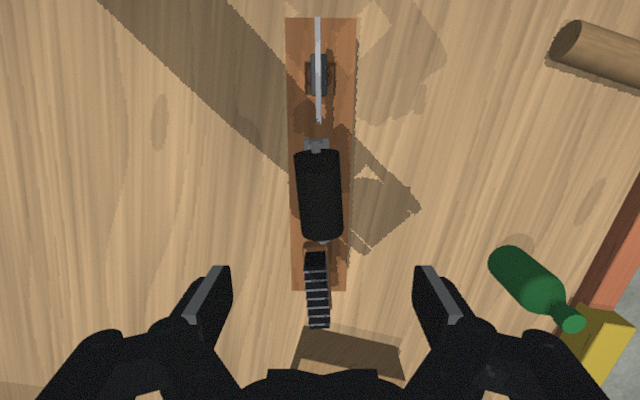

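The wrist view shows the roller at about (319,195), upright along the image. The scraper is above it at (318,70) and the brush below at (317,290). I'll fit the roller's midline.

```bash
python3 - <<'E'
from h import *
import pickle
np.set_printoptions(precision=4,suppress=True)
s=pickle.load(open("s1.pkl","rb"));im=cv2.imread("pics/w1.png")
m=np.zeros(im.shape[:2],np.uint8);m[140:250,285:355]=im[140:250,285:355].max(2)<40
m=cv2.morphologyEx(m,cv2.MORPH_OPEN,np.ones((5,5)))
k,l,st,cc=cv2.connectedComponentsWithStats(m);j=1+st[1:,4].argmax();print(st[j],cc[j])
mid=[];W=[]
for v in range(165,228,3):
    u=np.flatnonzero(l[v]==j);mid.append(wplane(s,((u[0]+u[-1])/2,v),.151));W.append(np.ptp(u))
mid=np.array(mid);f=np.polyfit(mid[:,1],mid[:,0],1)
print(W,"axis deg",np.degrees(np.arctan2(1,f[0])),"x at y",np.polyval(f,-.231))
print("c",wplane(s,cc[j],.151),wplane(s,(318,151),.162),wplane(s,(323,240),.158))
q=Ro.from_quat(s["tcp_rot"]).as_matrix();print("tool y deg",np.degrees(np.arctan2(q[1,1],q[0,1])))
sc=[wplane(s,p,.168) for p in((318,17),(318,123))];print("scraper",sc,np.linalg.norm(sc[0]-sc[1]))
bl=[wplane(s,p,.075) for p in((286,18),(355,18),(292,290),(346,290))];print("block",np.array(bl),np.mean(bl,0))
E
```

```text
[ 294  149   49   92 3766] [319.2639 193.7908]
[np.int64(44), np.int64(44), np.int64(43), np.int64(43), np.int64(43), np.int64(43), np.int64(43), np.int64(43), np.int64(42), np.int64(42), np.int64(42), np.int64(43), np.int64(42), np.int64(42), np.int64(42), np.int64(41), np.int64(41), np.int64(41), np.int64(41), np.int64(41), np.int64(40)] axis deg 104.86163988815913 x at y 0.49745756407087294
c [ 0.4978 -0.2321  0.151 ] [ 0.4896 -0.1922  0.162 ] [ 0.5089 -0.2734  0.158 ]
tool y deg 10.492366564684765
scraper [array([ 0.4724, -0.0973,  0.168 ]), array([ 0.4855, -0.1695,  0.168 ])] 0.07337147324421903
block [[ 0.4375 -0.086   0.075 ]
 [ 0.5033 -0.0739  0.075 ]
 [ 0.4901 -0.3904  0.075 ]
 [ 0.5585 -0.3776  0.075 ]] [ 0.4974 -0.232   0.075 ]
```

Scraper length is 73.4 mm and the block centre is (0.497,-0.232), both consistent. The roller axis is at 104.9°, so I turn the tool +4.4°, descend and grip.

```bash
python3 -m jog '{"travel":[[-1,-3,-25],[0,0,-30],[0,0,-30],[0,0,-25],[0,0,-10]],"dr":[[0,0,2.2],[0,0,2.2],[0,0,0],[0,0,0],[0,0,0]],"jaw":[0,0,0,0,0]}'
python3 -m jog '{"travel":[[0,0,-15],[0,0,-12],[0,0,-6],[0,0,0],[0,0,0]],"dr":[[0,0,0],[0,0,0],[0,0,0],[0,0,0],[0,0,0]],"jaw":[0,0,0,0,0]}'
python3 -m jog '{"travel":[[0,0,0],[0,0,0],[0,0,0],[0,0,0],[0,0,0]],"dr":[[0,0,0],[0,0,0],[0,0,0],[0,0,0],[0,0,0]],"jaw":[60,90,120,160,200]}' 60
python3 -m jog '{"travel":[[0,0,0],[0,0,0],[0,0,0],[0,0,0],[0,0,0]],"dr":[[0,0,0],[0,0,0],[0,0,0],[0,0,0],[0,0,0]],"jaw":[200,200,200,200,200]}' 60
```

```text
time: 2.95
eef_pos: [0.4959, -0.2241, 0.1579]
tcp_rot: [0.607, 0.795, 0.0, -0.004]
contact_force: [0.1, 0.5, -0.7]
opening: 1.002
time: 3.37
eef_pos: [0.4985, -0.2269, 0.1299]
tcp_rot: [0.607, 0.795, 0.0, 0.0]
contact_force: [0.5, 0.4, 0.6]
opening: 1.0
time: 3.78
eef_pos: [0.4986, -0.2273, 0.1303]
tcp_rot: [0.607, 0.794, 0.0, 0.001]
contact_force: [-0.9, 0.9, 2.6]
opening: 0.451
time: 4.2
eef_pos: [0.4986, -0.2274, 0.1303]
tcp_rot: [0.607, 0.794, -0.0, 0.001]
contact_force: [0.3, -0.3, 5.9]
opening: 0.449
```

Gripped at opening 0.449, about 38 mm, which fits the 40 mm roller. The TCP stopped about 5 mm short in y, so I'll carry that offset. Next is the lift.

```bash
python3 -m jog '{"travel":[[0,0,5],[0,0,10],[0,0,15],[0,0,15],[0,0,15]],"dr":[[0,0,0],[0,0,0],[0,0,0],[0,0,0],[0,0,0]],"jaw":[200,200,200,200,200]}' 80
python3 -m jog '{"travel":[[0,0,20],[0,0,20],[0,0,25],[0,0,25],[0,0,25]],"dr":[[0,0,0],[0,0,0],[0,0,0],[0,0,0],[0,0,0]],"jaw":[200,200,200,200,200]}' 80
python3 -m jog '{"travel":[[0,0,5],[0,0,0],[0,0,0],[0,0,0],[0,0,0]],"dr":[[0,0,0],[0,0,0],[0,0,0],[0,0,0],[0,0,0]],"jaw":[200,200,200,200,200]}' 80
python3 - <<'E'
from h import *
from plant import *
for n in("scene","side"): cv2.imwrite(f"pics/{n}2.png",read_camera(n)[:,:,::-1])
s=get_state();print(s["qpos"],s["eef_pos"],s["opening"])
a=cv2.imread("pics/scene2.png")[100:300,100:300];b=cv2.imread("pics/side2.png")[180:380,200:400]
cv2.imwrite("pics/lift.png",cv2.resize(np.hstack([a,b]),None,fx=2,fy=2))
E
```

```text
time: 4.62
eef_pos: [0.4973, -0.2263, 0.189]
tcp_rot: [0.607, 0.794, -0.0, -0.001]
contact_force: [-0.2, -0.5, -3.9]
opening: 0.447
time: 5.03
eef_pos: [0.4974, -0.2264, 0.3045]
tcp_rot: [0.607, 0.794, 0.0, -0.001]
contact_force: [0.9, 1.2, -2.1]
opening: 0.445
time: 5.45
eef_pos: [0.4972, -0.2263, 0.3065]
tcp_rot: [0.607, 0.794, -0.0, -0.002]
contact_force: [-0.2, 0.1, -2.9]
opening: 0.447
[-6.12947211e-01 -4.66551523e-02  1.80352234e+00  8.42547562e-06
  1.38803323e+00 -8.78318763e-01] [ 0.49755246 -0.22657724  0.30736296] 0.4493904818116267
```

View pics/lift.png

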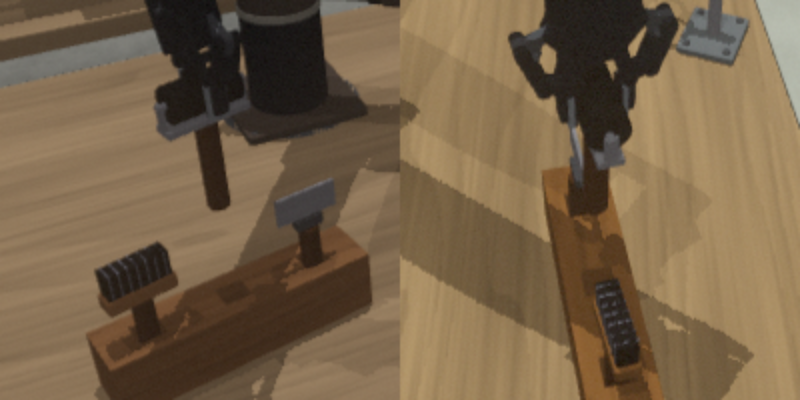

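The picture shows the roller out and hanging upright, with its handle bottom near scene (209,202). The brush and scraper are still standing. I now carry it over the ring at constant yaw.

```bash
python3 -m jog '{"travel":[[3,16,2],[5,28,0],[6,32,0],[6,32,0],[6,32,0]],"dr":[[0,0,0],[0,0,0],[0,0,0],[0,0,0],[0,0,0]],"jaw":[200,200,200,200,200]}' 80
python3 -m jog '{"travel":[[6,32,0],[6,32,0],[6,32,0],[6,32,0],[6,32,0]],"dr":[[0,0,0],[0,0,0],[0,0,0],[0,0,0],[0,0,0]],"jaw":[200,200,200,200,200]}' 80
python3 -m jog '{"travel":[[6,32,0],[6,32,0],[6,32,0],[6,30,0],[4,24,0]],"dr":[[0,0,0],[0,0,0],[0,0,0],[0,0,0],[0,0,0]],"jaw":[200,200,200,200,200]}' 80
python3 -m jog '{"travel":[[1,14,0],[0,0,0],[0,0,0],[0,0,0]],"dr":[[0,0,0],[0,0,0],[0,0,0],[0,0,0]],"jaw":[200,200,200,200]}' 80
python3 - <<'E'
from h import *
from plant import *
for n in("scene","side"): cv2.imwrite(f"pics/{n}3.png",read_camera(n)[:,:,::-1])
a=cv2.imread("pics/scene3.png")[90:240,370:470];b=cv2.imread("pics/side3.png")[60:210,275:375]
cv2.imwrite("pics/hov.png",cv2.resize(np.hstack([a,b]),None,fx=4,fy=4,interpolation=cv2.INTER_CUBIC))
s=get_state();t=np.array(s["eef_pos"])
for n in("scene","side"):
    i=camera_info(n);K,R,tt=map(np.array,(i["K"],i["R"],i["t"]))
    for z in(.0207,-.1153):
        p=K@(R@(t+[-.001,-.0047,z])+tt);print(n,z,p[:2]/p[2])
E
```

```text
time: 5.97
eef_pos: [0.5239, -0.0857, 0.3105]
tcp_rot: [0.608, 0.794, -0.0, -0.001]
contact_force: [0.9, -0.9, -2.5]
opening: 0.448
time: 6.38
eef_pos: [0.5539, 0.0747, 0.3105]
tcp_rot: [0.607, 0.794, -0.0, -0.0]
contact_force: [2.2, -0.4, -2.8]
opening: 0.445
time: 6.8
eef_pos: [0.582, 0.2254, 0.3102]
tcp_rot: [0.607, 0.795, -0.0, -0.001]
contact_force: [-1.0, -0.4, -1.5]
opening: 0.446
time: 7.13
eef_pos: [0.583, 0.236, 0.3109]
tcp_rot: [0.608, 0.794, -0.001, 0.0]
contact_force: [0.1, -0.5, -2.4]
opening: 0.446
scene 0.0207 [424.3521164 110.130495 ]
scene -0.1153 [418.59249152 165.18210023]
side 0.0207 [331.69570026  86.97590052]
side -0.1153 [330.22005964 135.17328529]
```

View pics/hov.png

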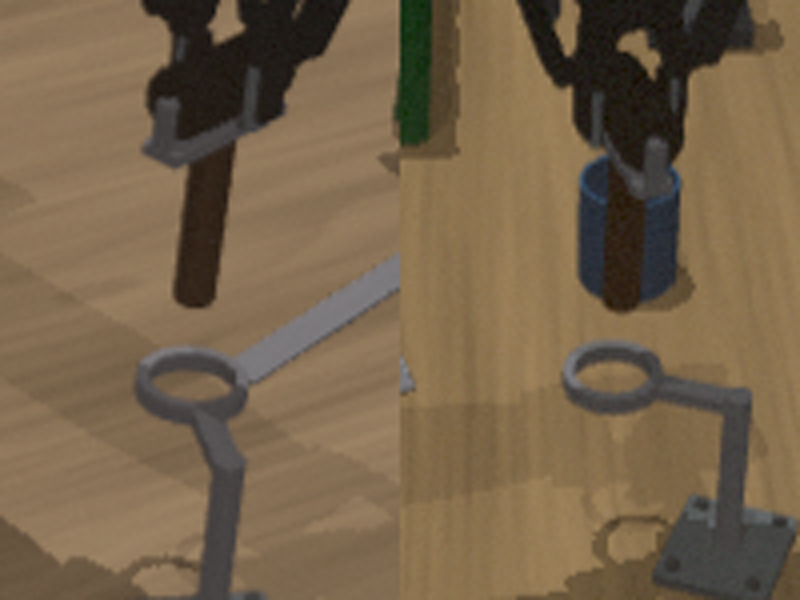

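The handle bottom is at scene (418.5,164.5) and side (330.5,135.5). My forward prediction was (418.6,165.2) and (330.2,135.2), so the in-hand pose is confirmed. I shift (-3,+3) mm and lower.

```bash
python3 -m jog '{"travel":[[-3,3,-10],[0,0,-15],[0,0,-15],[0,0,-10],[0,0,-5]],"dr":[[0,0,0],[0,0,0],[0,0,0],[0,0,0],[0,0,0]],"jaw":[200,200,200,200,200]}' 80
python3 -m jog '{"travel":[[0,0,-8],[0,0,-8],[0,0,-8],[0,0,-8],[0,0,-8]],"dr":[[0,0,0],[0,0,0],[0,0,0],[0,0,0],[0,0,0]],"jaw":[200,200,200,200,200]}' 80
python3 -m jog '{"travel":[[0,0,-10],[0,0,-10],[0,0,-10],[0,0,-10],[0,0,-10]],"dr":[[0,0,0],[0,0,0],[0,0,0],[0,0,0],[0,0,0]],"jaw":[200,200,200,200,200]}' 80
python3 -m jog '{"travel":[[0,0,-5],[0,0,-3],[0,0,0],[0,0,0],[0,0,0]],"dr":[[0,0,0],[0,0,0],[0,0,0],[0,0,0],[0,0,0]],"jaw":[200,200,200,200,200]}' 80
python3 - <<'E'
from h import *
from plant import *
for n in("scene","side"): cv2.imwrite(f"pics/{n}4.png",read_camera(n)[:,:,::-1])
a=cv2.imread("pics/scene4.png")[120:270,370:470];b=cv2.imread("pics/side4.png")[90:240,275:375]
cv2.imwrite("pics/low.png",cv2.resize(np.hstack([a,b]),None,fx=4,fy=4,interpolation=cv2.INTER_CUBIC))
E
```

```text
time: 7.65
eef_pos: [0.579, 0.2393, 0.2535]
tcp_rot: [0.608, 0.794, -0.002, -0.001]
contact_force: [-0.6, 1.5, -2.2]
opening: 0.443
time: 8.07
eef_pos: [0.5802, 0.2401, 0.2158]
tcp_rot: [0.607, 0.794, 0.0, 0.0]
contact_force: [-0.4, 0.3, -3.2]
opening: 0.446
time: 8.48
eef_pos: [0.58, 0.2401, 0.1651]
tcp_rot: [0.607, 0.794, -0.0, -0.0]
contact_force: [0.4, -0.1, -2.2]
opening: 0.449
time: 8.9
eef_pos: [0.5806, 0.2402, 0.1592]
tcp_rot: [0.607, 0.794, 0.001, 0.0]
contact_force: [1.4, -0.6, -2.5]
opening: 0.448
```

View pics/low.png

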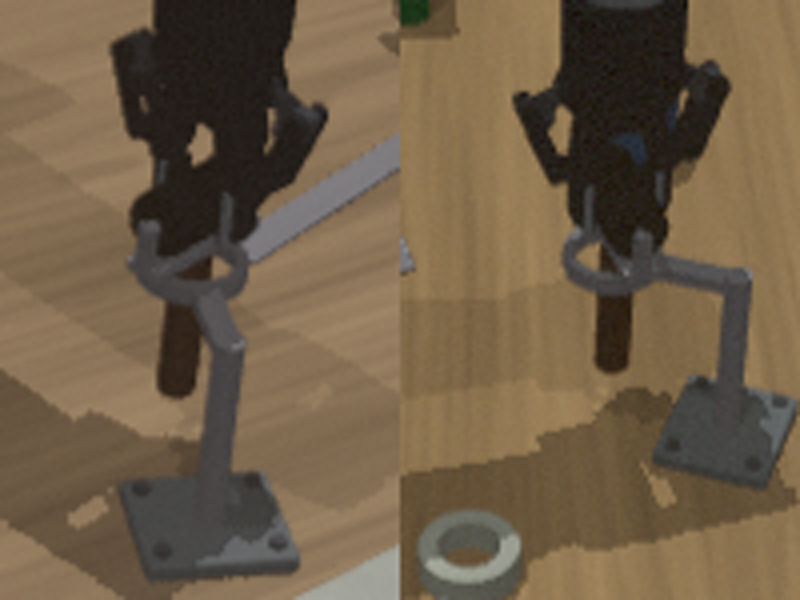

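The handle is through the bore, showing below the ring at scene crop (178,390) and side (612,365), with about 9 mm left to go. I'll lower gently until contact.

```bash
python3 -m jog '{"travel":[[0,0,-3],[0,0,-3],[0,0,0],[0,0,0]],"dr":[[0,0,0],[0,0,0],[0,0,0],[0,0,0]],"jaw":[200,200,200,200]}' 80
python3 -m jog '{"travel":[[0,0,-2],[0,0,0],[0,0,0]],"dr":[[0,0,0],[0,0,0],[0,0,0]],"jaw":[200,200,200]}' 40
python3 -m jog '{"travel":[[0,0,-1],[0,0,0],[0,0,0]],"dr":[[0,0,0],[0,0,0],[0,0,0]],"jaw":[200,200,200]}' 40
```

```text
time: 9.33
eef_pos: [0.5798, 0.24, 0.1518]
tcp_rot: [0.607, 0.794, -0.0, -0.0]
contact_force: [-0.1, -0.7, -2.0]
opening: 0.448
time: 9.58
eef_pos: [0.5803, 0.2401, 0.1506]
tcp_rot: [0.607, 0.794, 0.0, 0.0]
contact_force: [-0.5, -0.1, -1.5]
opening: 0.446
time: 9.83
eef_pos: [0.5804, 0.2402, 0.1505]
tcp_rot: [0.607, 0.794, 0.0, 0.0]
contact_force: [-2.9, -1.1, 4.3]
opening: 0.446
```

Contact at TCP z 0.1505, as predicted. Releasing and backing straight up.

```bash
python3 -m jog '{"travel":[[0,0,0],[0,0,0],[0,0,0],[0,0,0],[0,0,0]],"dr":[[0,0,0],[0,0,0],[0,0,0],[0,0,0],[0,0,0]],"jaw":[120,100,70,30,0]}' 20
python3 -m jog '{"travel":[[0,0,0],[0,0,0],[0,0,0],[0,0,0],[0,0,0]],"dr":[[0,0,0],[0,0,0],[0,0,0],[0,0,0],[0,0,0]],"jaw":[0,0,0,0,0]}'
python3 -m jog '{"travel":[[0,0,10],[0,0,20],[0,0,30],[0,0,35],[0,0,35]],"dr":[[0,0,0],[0,0,0],[0,0,0],[0,0,0],[0,0,0]],"jaw":[0,0,0,0,0]}'
python3 -m jog '{"travel":[[-15,0,20],[-25,0,10],[-30,0,0],[-20,0,0],[0,0,0]],"dr":[[0,0,0],[0,0,0],[0,0,0],[0,0,0],[0,0,0]],"jaw":[0,0,0,0,0]}'
python3 - <<'E'
from h import *
from plant import *
for n in("scene","side"): cv2.imwrite(f"pics/{n}5.png",read_camera(n)[:,:,::-1])
a=cv2.imread("pics/scene5.png");b=cv2.imread("pics/side5.png")
f=lambda q:cv2.resize(q,(400,300),interpolation=cv2.INTER_CUBIC)
cv2.imwrite("pics/end.png",np.vstack([np.hstack([f(a[140:215,370:470]),f(b[110:185,275:375])]),np.hstack([f(a[160:310,120:320]),f(b[230:380,220:420])])]))
for p in[.031,-.105]:
  for n in("scene","side"):
    i=camera_info(n);K,R,tt=map(np.array,(i["K"],i["R"],i["t"]));q=K@(R@np.array([.579,.235,.14+p])+tt);print(n,p,q[:2]/q[2])
E
```

```text
time: 10.25
eef_pos: [0.5801, 0.24, 0.149]
tcp_rot: [0.607, 0.794, -0.0, -0.0]
contact_force: [0.6, -0.4, -0.6]
opening: 0.977
time: 10.67
eef_pos: [0.5801, 0.2401, 0.1493]
tcp_rot: [0.607, 0.794, -0.0, -0.0]
contact_force: [-0.5, 0.3, -0.8]
opening: 0.996
time: 11.08
eef_pos: [0.5796, 0.24, 0.2809]
tcp_rot: [0.607, 0.794, -0.0, -0.0]
contact_force: [0.9, -1.0, 0.4]
opening: 0.997
time: 11.5
eef_pos: [0.4874, 0.2405, 0.311]
tcp_rot: [0.607, 0.795, 0.001, 0.0]
contact_force: [-0.1, -0.4, 0.2]
opening: 0.999
scene 0.031 [418.25765035 173.41171077]
side 0.031 [328.63869046 142.38183912]
scene -0.105 [413.31423292 220.35069763]
side -0.105 [327.48557101 183.00099705]
```

View pics/end.png

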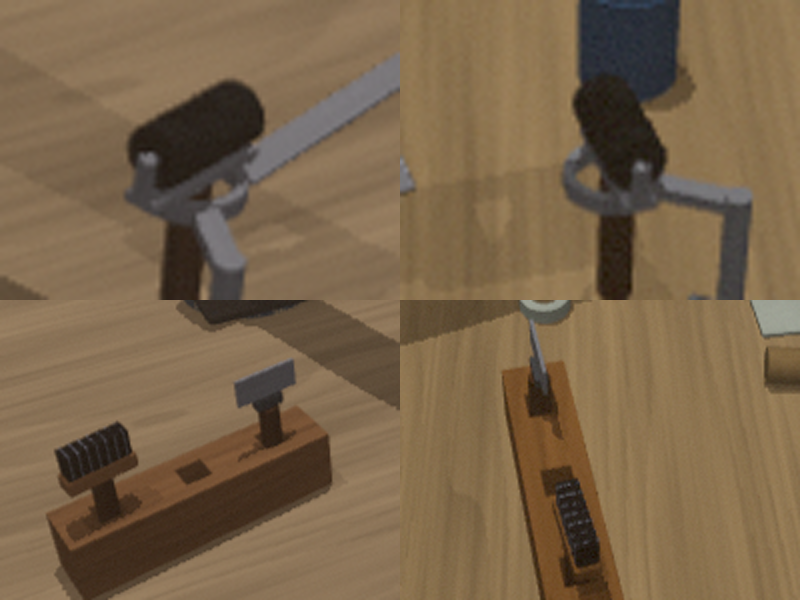

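The roller hangs at scene (419.3,173.0) and side (329.8,142.5). The home pose projects to (418.3,173.4) and (328.6,142.4), so it agrees within about 1 px. It is upright, the gripper is clear, and the brush and scraper still stand. Handing in.

```bash
python3 -c "
from plant import *
s=get_state();print(s['time'],max(abs(s['dq'])),s['contact_force'])
print(sign_off())"
```

```text
11.6 0.034645482257021236 [ 0.30176851 -0.06287684 -0.03053955]
the job is handed in; nothing more can be done
None
```

The hand roller is hanging in the steel ring, upright and released, and I handed the job in at 11.6 s of the 48 s allowed. I lifted it out of the middle socket, lowered it handle-first through the ring until it touched the rim, opened the gripper and backed off clear.

**Position:** in the last pictures the roller centre is within about 1 px (a few mm) of where the hanging-home pose should appear, in both fixed cameras. That is inside the 18 mm and ±7 mm limits. I judged upright by eye and did not measure the tilt. I took only one picture of each view after release, so that the roller is at rest is inferred.

**Brush and scraper:** both still stand in the block. I checked this by eye and did not measure their shift.

**Forces:** wrist forces reported at the end of each call stayed below about 7 N; I did not see peaks between readings. The last reading was near zero.

**Disagreements:**
- The arm stopped about 5 mm short along the roller's axis at the grasp. I allowed for this offset when placing.
- The two camera estimates of the ring differed by about 4 mm, against 13 mm of clearance for the handle.

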